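# Sweep a rack reader's glass clear, then press a tube rack into its corner and hold

## Task

Get the rack reader ready and load it: with the hand brush sweep the three stray tube caps off its glass, over the open edge into the grey tray beside it, and stand the brush back on the bench. Then set the tube rack flat on the glass and push it squarely into the reader's corner, gently but firmly, until both sprung pins are in and the rack bears on both fences at once, and finish while still gripping it and pressing it there (the pins push it back out if it is let go). Move the caps with nothing but the brush, and leave the bottles and other things on the bench where they stand.

Things in the scene. Friction and masses are not known exactly. Their poses are not given: they have to be found in the camera images.
- reader: Fixed white rack reader: low box 190 (x) x 210 (y) x 40 mm, dark glass flush in its flat top; turned up to 0.15 rad. Origin: centre of its underside, on the bench. Two aluminium fences stand on its top: fence_back along its +x side, fence_side along its +y side. Its -x (front) and -y (right) edges are open, at x = -95 and y = -105 mm. Slippery (friction about 0.2; other parts about 0.6).
- glass (a point): Centre of the dark window (112 x 150 mm) on top of the reader, at reader (10, -1, 40) mm; the caps lie on it.
- seat (a point): Point on the reader's top directly under the centre of the rack when it is fully home in the corner: reader (43, 32, 40) mm. The rack's origin is then here.
- fence_back: Back fence of the reader, an aluminium bar 18 mm thick, 190 mm long along y, rising 16 mm above the top. Its stop face looks to reader -x and lies at reader x = +72 mm. Origin: centre of its underside, on the reader's top.
- fence_side: Side fence of the reader, an aluminium bar 18 mm thick, 149 mm long along x, rising 16 mm above the top. Its stop face looks to reader -y and lies at reader y = +80 mm. Origin: centre of its underside, on the reader's top.
- pin_back (a joint): Travel (m) of the sprung round steel pin (8 mm thick) that stands 5 mm out of fence_back, 8.5 mm above the reader's top, at reader y = 32 mm: 0 out, 0.005 flush with the fence face. It pushes back with 2.4 N when touched, rising to 4.4 N when flush; about 12 N of push each way seats the rack against friction.
- pin_side (a joint): The same for the pin in fence_side, at reader x = 43 mm, 8.5 mm above the top: 0 out, 0.005 flush with the fence face.
- rack: Loose white tube rack, 58 (x) x 96 (y) x 45 mm, upright flat sides; blue, green and yellow tube caps fixed in it rise 12 mm more. 0.22 kg. Origin: centre of its underside. On the bench left of the reader, its length roughly along y (turned up to 0.4 rad). Grip it across the 58 mm, high on its sides, so that the fingers clear the 16 mm fences. Its ends are alike; either may lead.
- brush: Loose hand brush standing on its bristles right of the tray: 110 mm long (x), 28 mm wide (y), 50 mm high; light wooden back from 20 to 50 mm height with flat long sides, stiff black bristles below, 100 x 22 mm. 0.09 kg. Origin: centre of its underside. Grip it across its 28 mm width by the wood, fingers above the bristles.
- cap_blue: Loose blue screw cap for a tube, 14 mm across, 12 mm high, standing on the glass; it does not roll. Origin: centre of its underside.
- cap_red: Loose red screw cap, same size.
- cap_yellow: Loose yellow screw cap, same size.
- tray: Fixed shallow grey tray on the bench along the reader's open -y side, its near wall tucked 10 to 14 mm under the reader's oversailing edge, 13 mm high, 116 mm wide (its own x) and 322 mm long inside (its own y, which lies along the reader's x); walls 3 mm, floor 3 mm above the bench. Origin: centre of its underside. Things pushed over the reader's edge drop into it.
- bottle_amber: Bystander: brown bottle with a black cap, 59 mm across, 116 mm high, at the back right. Origin under its centre.
- wash_bottle: Bystander: white wash bottle with a bent spout, 235 mm high, at the back left.
- swab_tub: Bystander: clear tub of cotton buds, 77 mm across, 80 mm high, at the back left.
- timer: Bystander: white bench timer, 68 x 62 x 19 mm, right of the brush.
- bottle_small: Bystander: small white bottle with a red cap, 35 mm across, 62 mm high, at the back left.

How it is judged:
By the outcome, as a careful person would: the job done as asked, in the order asked, and still so for the second after the job is handed in, while the arm keeps its last pose, push and grip.
It also fails if it takes over 70 s, if anything falls off the work surface, if the arm or the gripper's body presses on something with over 40 N, if the wrist force passes 120 N, or if a joint passes its speed limit or range.

## Robot

A 7-joint arm with a two-finger parallel gripper is mounted at the origin on a cart in front of the work surface, level with it; the furniture and walls round the work are solid. World frame = base frame: x ahead of the robot, y to its left, z up, the work surface at z = 0. Lengths are in mm, angles in rad, forces in N, time in s.
With the tool pointing down it reaches from about 400 to 875 mm from the base axis. Payload 4.4 kg.
Tool frame: the origin (TCP) lies at the very end of the fingers, on their centre line; the grasp point (between the pads) lies 19 mm behind it; z points along the fingers, y is the direction in which the jaws open and shut (so a half turn about z gives the same grasp; the last joint's range is limited). The gripper opens to 85 mm and grips with 20 to 120 N. Pads are 22 mm wide; open, the fingers measure 114 mm over their backs; the gripper's body (76 mm by 85 mm) begins 54 mm behind the grasp point. The pads swing forward as they close: fully open they stand 13 mm farther back than shut.
Start: joints at [-1.331, 0.628, 0.038, 1.517, -0.027, 0.996, -0.02], TCP at [195.662, 619.866, 231.313] pointing down, gripper open.
Joint ranges: [-3.06, 3.06], [-0.37, 2.12], [-1.25, 1.32], [0.18, 2.47], [-1.1, 4.24], [0.23, 1.98], [-2.94, 2.94]. Speed limits (rad/s): [2.57, 2.57, 3.14, 3.14, 3.14, 3.14, 3.14].

## Interface

Orientations are given as [roll, pitch, yaw] about the fixed x, y, z axes, in that order (R = Rz(yaw) Ry(pitch) Rx(roll)).
In Python, from cell import ctrl gives the robot as it stands.
- The arm moves only by the shell command python3 -m crank 'ROWS' [OPENING]. ROWS is JSON, a list that holds one entry, the list of rows, each a list of 6 numbers: the shift along the tool's x, y, z in units of 30 mm (1.0 is 30 mm), then the turn, a rotation vector about the tool's x, y, z in units of 6 degrees (1.0 is 6 degrees). In form: [[[tx, ty, tz, rx, ry, rz], ...]]. A call has 1 to 12 rows; each row shifts and turns the pose as measured when the row begins, along the tool's axes as they then stand; what a row does not reach is not made up. A row lasts 1/12 s, in which the tool goes at most 41.7 mm and 7.16 degrees, less where a joint would pass 70% of its speed; a pose out of reach is approached as far as the arm can. A call is refused whole if a number of a shift passes 1 or a number of a turn 1, either way. A call with a gripper value outside its range is refused whole. OPENING is the gripper command: -1 is fully open, 1 is shut, values between are in proportion, set as the call begins (- or left out, the last holds). The fingers move at their own pace and stop on an object; the grip force is fixed at half the most. Time passes only in rows, so rows that do not move let the fingers close. It gives the time, the measured TCP pose, the force and the opening at its end, in the units of the state.
- ctrl.read_state(): the state, without advancing time (a new reading comes with each control period).
- ctrl.get_image(name): name is "scene" or "side" or "wrist"; returns a dict with "color" (420x560x3 uint8, red, green, blue), "depth" (420x560 float32, mm along the optical axis (not along the pixel's ray), 0 where there is no reading), "camera_matrix" (3x3 intrinsics, pixels), "R" (3x3) and "t" (3): a world point X has camera coordinates R X + t. Camera axes: x right, y down, z forward; pixel columns grow to the right and rows downward; lengths in mm; the calibration is good to about 2 mm. A picture is of the moment at which its call begins.
- ctrl.finish_job(): hands the job in, once; it reports no verdict.
Trained networks look in a picture, given as the dict that the camera call returned (one of the last four; its "shot" number tells which), for a name from the list of things; names that differ only in an ending like _2 or _b are one class to them, and where a whole thing is asked for, a point or a joint stands for the part that bears it (a point fixed in the world has none). Each returns a list of dicts, best first, with "conf" (0 to 1); they miss things now and then, are a little off and sometimes report something else, mostly with a low value. They report only what shows in the picture. A call takes as long as a camera call.
- ctrl.search_frame(query, picture): "extent" ([centre column, centre row, width, height] in pixels, round what is visible of it).
The state is a dict: "clock": time; "qpos": joint angles; "qd": joint speeds; "tau": joint torques, N m; "eef_pos": TCP position; "tool_rot": TCP orientation; "force": force on the tool from outside, world axes, zero at the start; "torque": the same for the moment, N m; "width": finger opening in mm.
Only numpy, scipy, OpenCV 4.12 (cv2) and the standard library are available. Lean on these libraries where they do the work, as an engineer would, in place of code of your own. Each camera call takes 0.05 s, during which the arm holds its last target. There are 200 camera calls.

## Working session

There is one attempt and no reset: what is moved stays moved. The work goes in short steps, Python scripts to look and compute and a shell command to move; the robot and the scene stay as the last step left them, time stands still between calls to the robot, and variables do not carry over. Pictures are saved under pics/ and viewed, about 8 in all and at most 12, crops included, and the job is handed in when it is done.

```bash
ls; mkdir -p pics; cat > h.py <<'E'
import numpy as np, cv2
from cell import ctrl
from scipy.spatial.transform import Rotation as Ro
def world(p,c,r,d=None):
    K=p["camera_matrix"]
    if d is None:
        w=p["depth"][int(r)-1:int(r)+2,int(c)-1:int(c)+2]; d=np.median(w[w>0])
    x=np.array([(c-K[0][2])/K[0][0],(r-K[1][2])/K[1][1],1])*d
    return np.array(p["R"]).T@(x-np.array(p["t"]))
def cloud(p):
    K=p["camera_matrix"]; d=p["depth"]; v,u=np.mgrid[:d.shape[0],:d.shape[1]]
    X=np.stack([(u-K[0][2])/K[0][0]*d,(v-K[1][2])/K[1][1]*d,d],-1)-np.array(p["t"])
    return X@np.array(p["R"])
def atz(p,c,r,z):
    K=p["camera_matrix"];R=np.array(p["R"]);C=-R.T@np.array(p["t"])
    v=R.T@np.array([(c-K[0][2])/K[0][0],(r-K[1][2])/K[1][1],1]); return C+v*(z-C[2])/v[2]
def save(p,n): cv2.imwrite("pics/"+n,p["color"][:,:,::-1])
def st():
    s=ctrl.read_state(); print({k:np.round(s[k],3).tolist() for k in s if k not in("tau","qd","torque")}); return s
E
python3 - <<'E'
from h import *
st()
for n in("scene","side","wrist"):
    p=ctrl.get_image(n); save(p,n+"0.png")
    C=-np.array(p["R"]).T@np.array(p["t"]); print(n,C.round(),np.array(p["R"])[2].round(2),p["camera_matrix"][0][0])
    for q in"reader fence_back fence_side rack brush cap_blue cap_red cap_yellow tray bottle_amber timer".split():
        for e in ctrl.search_frame(q,p)[:1]:
            b=e["extent"]
            try: print(q,round(e["conf"],2),np.round(b),world(p,b[0],b[1]).round())
            except Exception as x: print(q,b,x)
a=cv2.imread("pics/scene0.png");b=cv2.imread("pics/side0.png")
E
```

```text
pics
{'clock': 0.0, 'qpos': [-1.331, 0.629, 0.038, 1.518, -0.027, 0.996, -0.02], 'eef_pos': [195.435, 619.248, 230.377], 'tool_rot': [-3.14, 0.0, 2.836], 'force': [0.262, -0.59, 0.831], 'width': 85.38}
scene [ -81. -963. 1285.] [ 0.39  0.54 -0.74] 503.1945025930509
reader 0.85 [256. 210.  84.  63.] [522.  13.  40.]
fence_back 0.66 [274. 198.  36.  34.] [597.  16.  53.]
fence_side 0.83 [239. 197.  35.  20.] [505.  96.  44.]
rack 0.69 [199. 176.  25.  30.] [438. 254.  52.]
brush 0.65 [297. 308.  39.  29.] [ 406. -376.   50.]
cap_yellow 0.36 [238. 195.  35.  22.] [503.  97.  51.]
tray 0.94 [290. 240.  91.  71.] [ 561. -130.    1.]
bottle_amber 0.85 [364. 247.  17.  30.] [ 688. -334.   84.]
timer 0.87 [324. 338.  25.  21.] [ 423. -481.   17.]
side [296. 977. 746.] [ 0.19 -0.82 -0.55] 408.6790626552207
reader 0.71 [282. 227.  68.  55.] [518.  53.  41.]
fence_back 0.73 [259. 220.  22.  41.] [587.  52.  54.]
fence_side 0.72 [284. 240.  56.  12.] [498. 119.  47.]
rack 0.61 [289. 295.  36.  45.] [438. 319.  52.]
brush 0.95 [338. 171.  29.  19.] [ 403. -353.   24.]
cap_yellow 0.16 [286. 294.  35.  47.] [445. 313.  48.]
bottle_amber 0.71 [259. 162.  15.  32.] [ 684. -286.   59.]
timer 0.64 [335. 160.  20.  10.] [ 426. -455.   15.]
wrist [119. 644. 374.] [ 0.3  -0.09 -0.95] 365.2658678549901
```

View pics/scene0.png

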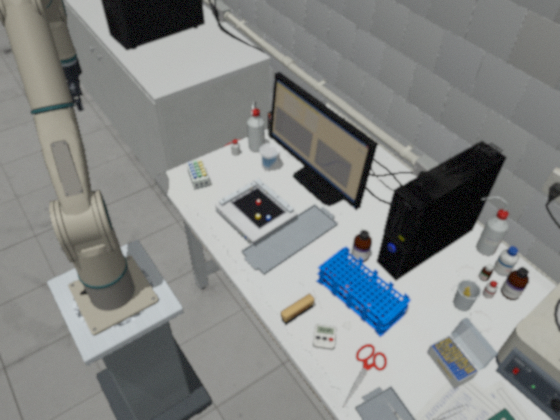

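View pics/side0.png

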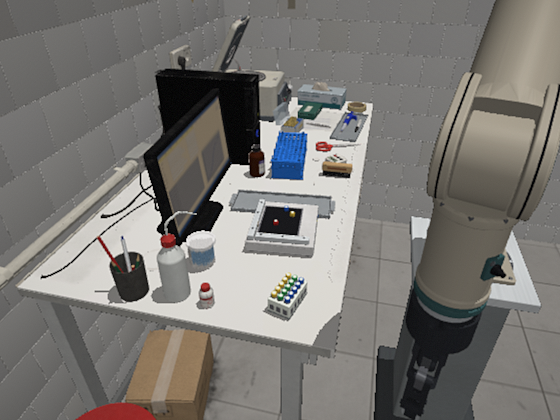

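```bash
python3 - <<'E'
from h import *
for n in("scene","side"):
    p=ctrl.get_image(n); W=cloud(p); c=p["color"].astype(int)
    def rect(b,z0,z1,name,extra=None):
        m=np.zeros(p["depth"].shape,bool); x,y,w,h=b; 
        m[int(y-h/2-3):int(y+h/2+4),int(x-w/2-3):int(x+w/2+4)]=1
        m&=(W[...,2]>z0)&(W[...,2]<z1)&(p["depth"]>0)
        r=cv2.minAreaRect(W[m][:,:2].astype(np.float32)); print(n,name,m.sum(),np.round(r[0]),np.round(r[1]),round(r[2],1))
    for q,z0,z1 in(("reader",30,47),("rack",36,62),("brush",40,56),("timer",10,25),("bottle_amber",95,130),("tray",8,18)):
        for e in ctrl.search_frame(q,p)[:1]: rect(e["extent"],z0,z1,q)
    m=(W[...,2]>65)&(W[...,0]>300)&(W[...,0]<950)&(abs(W[...,1])<450)
    # occupancy map of tall things
    H,_,_=np.histogram2d(W[m][:,0],W[m][:,1],bins=[np.arange(300,951,50),np.arange(-450,451,50)]); print(H.astype(int))
E
```

```text
scene reader 2264 [523.  19.] [194. 212.] 5.9
scene rack 329 [449. 290.] [104.  58.] 74.8
scene brush 334 [ 413. -369.] [110.  29.] 1.5
scene timer 480 [ 429. -476.] [70. 62.] 45.4
scene bottle_amber 105 [ 700. -313.] [37. 33.] 54.3
scene tray 506 [ 566. -127.] [276. 328.] 62.3
[[   0    0    0    0    0    0    0    0    0    0    0    0    0    0
     0    0    0    0]
 [   0    0    0    0    0    0    0    0    0    0    0    0    0    0
     0    0    0    0]
 [   0    0    0    0    0    0    0    0    0    0    0    0    0    0
     0    0    0    0]
 [   0    0    0    0    0    0    0    0    0    0    0    0    0    0
     0    0    0    0]
 [  22   42   71    0    0    0    0    0    0    0    1    0    0    0
     0    0    0    0]
 [ 187  183  181    4    0    0    0    0    0    0    0    0    0    0
     0    0    0    0]
 [ 177  183  176   21    0    0    0    0    1    0    0    0    0    0
     0    4    0    0]
 [  50   16  178   26    0    0    0    0    0    0    0    0   68   61
    21  100    0    0]
 [1114  875   93    8    0    0    0    2    7   25   58   87
[... 916 characters left out ...]
  0   0   0   0   0   0]
 [ 12  22  38   0   0   0   0   0   0   0   0   0   0   0   0   0   0   0]
 [ 63  73  83   9   0   0   0   0   0   0   0   0   0   0   0   0   0   0]
 [ 66  63  77  21   0   0   0   0   0   0   0   0   0   0   0   0   0   0]
 [  9   1  49  81   0   0   0   0   0   0   0   0  84 174  29 338  11   0]
 [293 701  16  63   0   0   3  11  34  67 130 222 406 563 264 503 340   0]
 [ 56 954   0   0  45 543 517 561 608 652 659 675 659 620 734  60  93   0]
 [ 58 681   0   0   0   1   0   0   0   0   0   0   0   0   0 274 267   0]
 [ 54 199   0   0   0   0   0   0   0   0   0   0   0   0   0 142 122   0]
 [ 52 350   1   0   0   0   0   0   0   0   0   0   0   0   0   0   0   0]]
```

```bash
python3 -m crank '[[[-1,-0.3,0,0,0,0.45],[-1,-0.3,0,0,0,0.45],[-1,-0.3,0,0,0,0.45],[-1,-0.3,0,0,0,0.45],[-1,-0.3,0,0,0,0.45],[-1,-0.3,0,0,0,0.45],[-1,-0.3,0,0,0,0.45],[-1,-0.3,0,0,0,0.45],[-1,-0.3,0,0,0,0.45],[-1,-0.3,0,0,0,0.45],[-1,0,0,0,0,0.5],[-1,0,0,0,0,0.5]]]' -1; python3 -c "
from h import *
st()"
```

```text
clock: 3.5
eef_pos: [452.4, 348.8, 229.0]
tool_rot: [3.139, -0.01, 2.251]
force: [0.8, -0.1, 0.0]
width: 85.6
{'clock': 3.5, 'qpos': [-0.829, 0.522, 0.196, 1.752, -0.139, 0.878, 0.111], 'eef_pos': [452.367, 348.765, 228.969], 'tool_rot': [3.139, -0.01, 2.251], 'force': [0.794, -0.102, 0.023], 'width': 85.586}
```

```bash
python3 - <<'E'
from h import *
p=ctrl.get_image("wrist"); save(p,"w1.png"); W=cloud(p)
m=(W[...,2]>38)&(W[...,2]<50)&(abs(W[...,0]-447)<75)&(abs(W[...,1]-292)<75)&(p["depth"]>0)
print(cv2.minAreaRect(W[m][:,:2].astype(np.float32)),m.sum())
E
python3 -m crank '[[[-1,-0.1,0,0,0,0.5],[-1,-0.1,0,0,0,0.5],[-1,-0.1,0,0,0,0.5],[-1,-0.1,0,0,0,0.5],[-1,-0.1,0,0,0,0.5],[-1,-0.1,0,0,0,0.5],[-1,-0.1,0,0,0,0.5],[-1,-0.1,0,0,0,0.5],[-1,-0.1,0,0,0,0.5],[-1,-0.1,0,0,0,0.5],[-0.5,0,0,0,0,0],[0,0,0,0,0,0]]]'
python3 - <<'E'
from h import *
s=st(); p=ctrl.get_image("wrist"); save(p,"w2.png"); W=cloud(p)
for q in("reader","cap_blue","cap_red","cap_yellow","fence_back","fence_side"):
    for e in ctrl.search_frame(q,p)[:2]: print(q,round(e["conf"],2),np.round(e["extent"]),world(p,*e["extent"][:2]).round(),atz(p,*e["extent"][:2],46).round())
np.save("w2.npy",W)
m=(abs(W[...,2]-55)<5); m&=(abs(W[...,0]-520)<150)&(abs(W[...,1])<150); print(cv2.minAreaRect(W[m][:,:2].astype(np.float32)),m.sum())
E
```

```text
((450.015869140625, 292.4354553222656), (95.84304809570312, 58.39845275878906), 75.02975463867188) 2988
clock: 4.55
eef_pos: [561.8, 30.0, 228.5]
tool_rot: [3.134, -0.004, 1.689]
force: [-0.1, -0.4, 0.6]
width: 85.2
{'clock': 4.55, 'qpos': [-0.337, 0.524, 0.359, 1.783, -0.239, 0.87, 0.25], 'eef_pos': [561.831, 29.994, 228.477], 'tool_rot': [3.134, -0.004, 1.689], 'force': [-0.098, -0.446, 0.62], 'width': 85.153}
reader 0.96 [236. 168. 228. 222.] [523.  34.  41.] [523.  35.  46.]
cap_blue 0.78 [238. 247.  15.  16.] [531. -39.  53.] [531. -43.  46.]
cap_red 0.71 [260. 171.  14.  17.] [545.  36.  53.] [545.  35.  46.]
cap_yellow 0.54 [214. 221.  16.  16.] [507. -16.  53.] [506. -19.  46.]
fence_back 0.55 [326. 175.  35. 208.] [604.  40.  56.] [605.  38.  46.]
fence_side 0.79 [225.  82. 180.  25.] [509. 108.  57.] [507. 108.  46.]
fence_side 0.33 [489.  17. 125.  30.] [697. 175.  82.] [715. 183.  46.]
((527.3689575195312, 24.807235717773438), (172.0993194580078, 189.70333862304688), 5.526282787322998) 8985
```

View pics/w2.png

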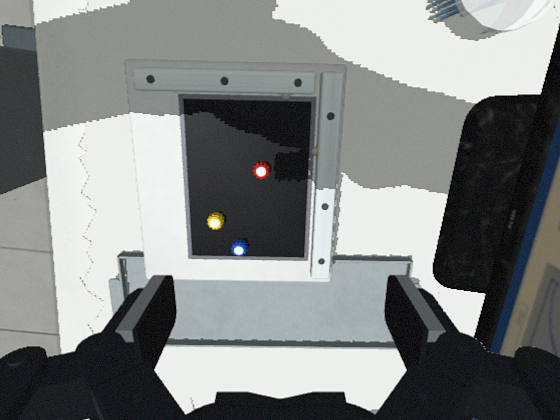

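```bash
python3 - <<'E'
from h import *
W=np.load("w2.npy"); P=W.reshape(-1,3); P=P[(abs(P[:,2]-56)<3)&(abs(P[:,0]-523)<110)&(abs(P[:,1]-19)<125)]
import itertools
a=np.radians(5.5)
for sg in(1,-1):
    pass
from scipy.optimize import minimize
def loc(P,v):
    c,s=np.cos(v[2]),np.sin(v[2]); d=P[:,:2]-v[:2]; return d@np.array([[c,-s],[s,c]])
def cost(v):
    l=loc(P,v)
    def d(x0,x1,y0,y1):
        return np.hypot(np.maximum(0,abs(l[:,0]-(x0+x1)/2)-(x1-x0)/2),np.maximum(0,abs(l[:,1]-(y0+y1)/2)-(y1-y0)/2))
    # extents: back fence x72..90,y -92..98? ; side y80..98
    return np.minimum(np.minimum(d(72,90,-95,98),d(-77,72,80,98)),6).mean()
best=min((minimize(cost,[523,19,t],method="Nelder-Mead",options=dict(initial_simplex=[[523,19,t],[531,19,t],[523,27,t],[523,19,t+.05]])) for t in(-.1,0,.1)),key=lambda r:r.fun)
v=best.x; print(v,best.fun,len(P))
l=loc(P,v); b=l[(l[:,0]>60)&(l[:,1]<60)]; s=l[(l[:,1]>65)&(l[:,0]<50)]
print("back",np.percentile(b,[1,50,99],axis=0).round(1).tolist(),"side",np.percentile(s,[1,50,99],axis=0).round(1).tolist())
T=W.reshape(-1,3); T=T[(abs(T[:,2]-40)<3)]; lt=loc(T,v); k=(abs(lt)<[115,125]).all(1); print("top",np.percentile(lt[k],[.5,99.5],axis=0).round(1).tolist(), np.median(T[k][:,2]))
for n,x in(("blue",[531,-41]),("red",[545,35.5]),("yellow",[506.5,-17.5])): print(n,loc(np.array([x]),v).round(1))
np.save("rd.npy",v)
E
```

```text
[5.23090054e+02 2.12365367e+01 1.03133434e-01] 0.08501573747448292 8464
back [[72.2, -89.8], [81.0, -7.5], [90.2, 58.7]] side [[-78.8, 80.1], [-15.1, 89.1], [48.6, 97.9]]
top [[-92.8, -102.6], [94.3, 104.2]] 40.43049875127142
blue [[  1.5 -62.7]]
red [[23.3 11.9]]
yellow [[-20.5 -36.8]]
```

```bash
python3 -m crank '[[[-1,0,0,0,0,0.5],[-1,0,0,0,0,0.5],[-1,0,0,0,0,0.5],[-1,0,0,0,0,0.5],[-1,0,0,0,0,0.5],[-1,0,0,0,0,0.5],[-1,0,0,0,0,0.5],[-1,0,0,0,0,0.5],[-1,0,0,0,0,0.5],[-1,0,0,0,0,0.5],[-1,0,0,0,0,0.5],[-1,0,0,0,0,0.5]]]'
python3 -m crank '[[[-1,0,0,0,0,0.6],[-1,0,0,0,0,0.6],[-0.5,0,0,0,0,1],[0,0,0,0,0,1],[0,0,0,0,0,1],[0,0,0,0,0,1],[0,0,0,0,0,1],[0,0,0,0,0,1],[0,0,0,0,0,1],[0,0,0,0,0,1],[0,0,0,0,0,0]]]'
python3 - <<'E'
from h import *
s=st(); p=ctrl.get_image("wrist"); save(p,"w3.png"); W=cloud(p)
m=(abs(W[...,2]-50)<6)&(abs(W[...,0]-411)<90)&(abs(W[...,1]+366)<60)&(p["depth"]>0)
print(cv2.minAreaRect(W[m][:,:2].astype(np.float32)),m.sum(),np.median(W[m][:,2]))
E
```

```text
clock: 5.9
eef_pos: [514.9, -301.1, 220.2]
tool_rot: [-3.14, -0.022, 1.087]
force: [0.9, -0.5, -0.1]
width: 85.5
clock: 6.82
eef_pos: [476.9, -367.7, 217.7]
tool_rot: [-3.123, -0.01, 0.08]
force: [-0.5, 0.4, 0.0]
width: 85.4
{'clock': 6.817, 'qpos': [0.17, 0.694, 0.774, 1.681, -0.578, 1.016, -0.341], 'eef_pos': [476.871, -367.665, 217.721], 'tool_rot': [-3.123, -0.01, 0.08], 'force': [-0.455, 0.422, 0.044], 'width': 85.431}
((415.6103515625, -366.49169921875), (108.67943572998047, 27.979440689086914), 1.7537518739700317) 3140 49.88048775687426
```

```bash
cat >> h.py <<'E'
def go(x,y,z,yaw):
    s=ctrl.read_state(); R=Ro.from_euler("xyz",s["tool_rot"]); T=Ro.from_euler("xyz",[np.pi,0,yaw])
    d=R.inv().apply(np.array([x,y,z])-s["eef_pos"])/30; w=np.degrees((R.inv()*T).as_rotvec())/6
    print("shift",d.round(2),"turn",w.round(2))
E
python3 -c "
from h import *
go(415.6,-366.5,26,.031)"
```

```text
shift [-2.1  -0.08  6.37] turn [-0.18 -0.09  0.52]
```

```bash
python3 -m crank '[[[-0.8,0,0,-0.18,-0.09,0.52],[-0.8,0,0.6,0,0,0],[-0.5,-0.08,1,0,0,0],[0,0,1,0,0,0],[0,0,1,0,0,0],[0,0,0.8,0,0,0],[0,0,0,0,0,0]]]'
python3 -c "
from h import *
go(415.6,-366.5,25,.031)"
```

```text
clock: 7.45
eef_pos: [418.5, -366.6, 83.1]
tool_rot: [3.137, -0.007, 0.063]
force: [-0.1, -0.4, -0.6]
width: 85.4
shift [-0.11 -0.02  1.94] turn [ 0.04 -0.07  0.31]
```

```bash
python3 -m crank '[[[-0.1,0,0.7,0.04,-0.07,0.31],[0,0,0.7,0,0,0],[0,0,0.55,0,0,0.1],[0,0,0.1,0,0,0]]]'
python3 -c "
from h import *
go(415.6,-366.5,25,.031)"
```

```text
clock: 7.78
eef_pos: [419.5, -367.4, 23.0]
tool_rot: [3.14, -0.005, 0.032]
force: [-0.2, -0.0, 1.5]
width: 85.3
shift [-0.13 -0.03 -0.07] turn [ 0.02 -0.05  0.  ]
```

```bash
python3 -m crank '[[[-0.13,-0.03,-0.07,0,-0.05,0],[0,0,0,0,0,0]]]'
python3 -m crank '[[[0,0,0,0,0,0],[0,0,0,0,0,0],[0,0,0,0,0,0],[0,0,0,0,0,0],[0,0,0,0,0,0],[0,0,0,0,0,0]]]' 1
python3 -m crank '[[[0,0,-0.5,0,0,0],[0,0,-1,0,0,0],[0,0,-1,0,0,0],[0,0,-1,0,0,0],[0,0,-1,0,0,0],[0,0,0,0,0,0]]]'
python3 - <<'E'
from h import *
st(); v=np.load("rd.npy"); 
c,s=np.cos(v[2]),np.sin(v[2])
for x,y in((0,44),(0,-120)): print(np.r_[v[0]+c*x-s*y,v[1]+s*x+c*y].round(1))
p=ctrl.get_image("wrist");save(p,"w4.png")
E
```

```text
clock: 7.95
eef_pos: [416.3, -366.7, 26.6]
tool_rot: [3.14, -0.001, 0.036]
force: [-0.7, -0.6, -0.3]
width: 85.2
clock: 8.45
eef_pos: [419.2, -368.6, 32.3]
tool_rot: [3.134, -0.008, 0.039]
force: [0.3, 0.9, -1.8]
width: 26.2
clock: 8.95
eef_pos: [416.0, -366.5, 170.1]
tool_rot: [3.139, -0.001, 0.038]
force: [0.4, -0.8, -1.1]
width: 26.5
{'clock': 8.95, 'qpos': [0.203, 0.689, 0.757, 1.867, -0.626, 0.838, -0.25], 'eef_pos': [415.981, -366.538, 170.123], 'tool_rot': [3.139, -0.001, 0.038], 'force': [0.369, -0.825, -1.076], 'width': 26.536}
[518.6  65. ]
[535.4 -98.1]
```

View pics/w4.png

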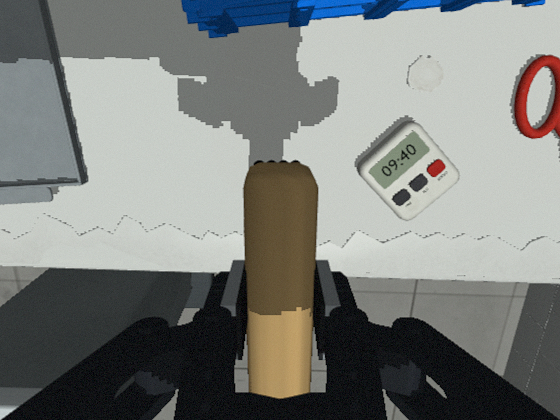

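```bash
python3 - <<'E'
from h import *
p=ctrl.get_image("wrist"); W=cloud(p); s=ctrl.read_state()
for r in range(170,390,30): print(r,[W[r,c].round().tolist() for c in(262,280,300)])
print(s["eef_pos"])
for n in("scene","side"):
    p=ctrl.get_image(n); W=cloud(p); m=(abs(W[...,0]-416)<85)&(abs(W[...,1]+366)<30)&(W[...,2]>100)&(W[...,2]<225)
    c=p["color"].astype(int); 
    d=m&(c[...,0]-c[...,2]>40); print(n,m.sum(),d.sum(),np.percentile(W[m],[0.5,99.5],axis=0).round().tolist(), np.percentile(W[d],[1,99],axis=0).round().tolist() if d.sum() else 0)
E
```

```text
170 [[466.0, -357.0, 179.0], [466.0, -363.0, 178.0], [467.0, -371.0, 178.0]]
200 [[457.0, -357.0, 186.0], [457.0, -364.0, 186.0], [458.0, -371.0, 186.0]]
230 [[446.0, -358.0, 186.0], [446.0, -364.0, 185.0], [446.0, -371.0, 187.0]]
260 [[434.0, -358.0, 187.0], [434.0, -365.0, 187.0], [434.0, -372.0, 186.0]]
290 [[421.0, -358.0, 187.0], [421.0, -365.0, 186.0], [421.0, -373.0, 186.0]]
320 [[408.0, -359.0, 187.0], [407.0, -366.0, 186.0], [407.0, -374.0, 186.0]]
350 [[393.0, -359.0, 187.0], [393.0, -366.0, 187.0], [392.0, -375.0, 186.0]]
380 [[377.0, -359.0, 187.0], [377.0, -367.0, 186.0], [377.0, -375.0, 186.0]]
[ 414.9201516  -363.90942955  166.05324957]
scene 512 236 [[354.0, -394.0, 132.0], [451.0, -343.0, 223.0]] [[355.0, -381.0, 163.0], [415.0, -355.0, 195.0]]
side 474 210 [[351.0, -379.0, 133.0], [456.0, -337.0, 212.0]] [[354.0, -367.0, 154.0], [456.0, -343.0, 185.0]]
```

```bash
python3 -c "
from h import *
go(518.6,65,110,.103)"; python3 -m crank '[[[0.3,-0.95,0,0,0,-0.1],[0.3,-0.95,0,0,0,-0.1],[0.3,-0.95,0,0,0,-0.1],[0.3,-0.95,0,0,0,-0.1],[0.3,-0.95,0,0,0,-0.1],[0.3,-0.95,0,0,0,-0.1],[0.3,-0.95,0,0,0,0],[0.3,-0.95,0,0,0,0],[0.3,-0.95,0,0,0,0],[0.3,-0.95,0,0,0,0],[0,-0.9,0,0,0,0],[0,-0.9,0,0,0,0]]]'; python3 -c "
from h import *
go(518.6,65,100,.103)"
```

```text
shift [  4.04 -14.1    1.86] turn [-0.06  0.05 -0.62]
clock: 10.15
eef_pos: [468.3, -7.6, 147.5]
tool_rot: [-3.134, 0.037, 0.089]
force: [0.4, 0.8, -0.7]
width: 26.6
shift [ 1.94 -2.25  1.53] turn [-0.07  0.35 -0.14]
```

```bash
python3 -m crank '[[[0.6,-0.8,0,-0.07,0.35,-0.14],[0.6,-0.8,0,0,0,0],[0.6,-0.6,0.5,0,0,0],[0,0,0,0,0,0],[0,0,0,0,0,0]]]'; python3 -c "
from h import *
go(518.6,65,100,.103)"
```

```text
clock: 10.57
eef_pos: [509.8, 75.9, 122.8]
tool_rot: [-3.138, 0.016, 0.115]
force: [1.3, -1.2, -0.9]
width: 26.9
shift [0.26 0.4  0.75] turn [-0.03  0.15  0.11]
```

```bash
python3 -m crank '[[[0.26,0.38,0.4,-0.03,0.15,0.11],[0,0,0.4,0,0,0],[0,0,0,0,0,0],[0,0,0,0,0,0]]]'; python3 -c "
from h import *
go(518.6,65,76,.103);go(518.6,65,76,.103)
p=ctrl.get_image('wrist');save(p,'w5.png');go(518.6,65,76,.103)"
```

```text
clock: 10.9
eef_pos: [514.7, 64.0, 93.9]
tool_rot: [3.141, 0.009, 0.102]
force: [-0.1, -0.5, -1.1]
width: 26.9
shift [ 0.14 -0.02  0.6 ] turn [ 0.01  0.08 -0.01]
shift [ 0.14 -0.02  0.6 ] turn [ 0.01  0.08 -0.01]
shift [ 0.15 -0.01  0.6 ] turn [ 0.    0.09 -0.01]
```

View pics/w5.png

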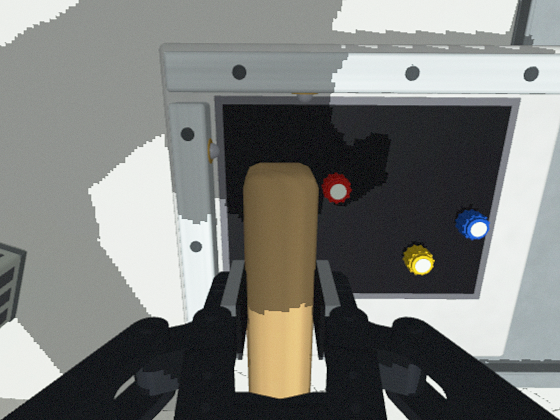

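```bash
python3 -m crank '[[[0,0,0.3,0,0.08,0],[0,-0.05,0.25,0,0,0],[0,0,0,0,0,0],[0,0,0,0,0,0]]]'; python3 -c "
from h import *
go(518.6,65,74,.103);go(535.4,-100,74,.103)"
```

```text
clock: 11.28
eef_pos: [513.6, 65.3, 78.0]
tool_rot: [-3.141, 0.001, 0.1]
force: [0.3, -0.0, -1.0]
width: 26.9
shift [0.16 0.03 0.13] turn [-0.01  0.01 -0.03]
shift [0.17 5.55 0.13] turn [-0.01  0.01 -0.03]
```

```bash
python3 -m crank '[[[0.03,0.1,0.1,0,0,0],[0.03,0.2,0.03,0,0,0],[0.02,0.25,0,0,0,0],[0.02,0.25,0,0,0,0],[0,0.25,0,0,0,0],[0,0.25,0,0,0,0],[0,0.25,0,0,0,0],[0,0.25,0,0,0,0]]]'; python3 -c "
from h import *
go(535.4,-100,74,.103)"
```

```text
clock: 11.95
eef_pos: [524.0, 7.1, 75.3]
tool_rot: [-3.141, -0.002, 0.101]
force: [0.4, 0.3, -1.6]
width: 27.0
shift [0.02 3.59 0.04] turn [-0.01 -0.02 -0.01]
```

```bash
python3 -m crank '[[[0,0.25,0.04,0,0,0],[0,0.25,0,0,0,0],[0,0.25,0,0,0,0],[0,0.25,0,0,0,0],[0,0.25,0,0,0,0],[0,0.25,0,0,0,0],[0,0.25,0,0,0,0],[0,0.25,0,0,0,0]]]'; python3 -c "
from h import *
go(535.4,-100,74,.103)
p=ctrl.get_image('wrist');save(p,'w6.png')"
```

```text
clock: 12.62
eef_pos: [530.4, -60.0, 74.0]
tool_rot: [-3.141, -0.001, 0.1]
force: [0.1, 0.3, -1.1]
width: 26.2
shift [ 0.03  1.34 -0.  ] turn [-0.01 -0.01 -0.03]
```

View pics/w6.png

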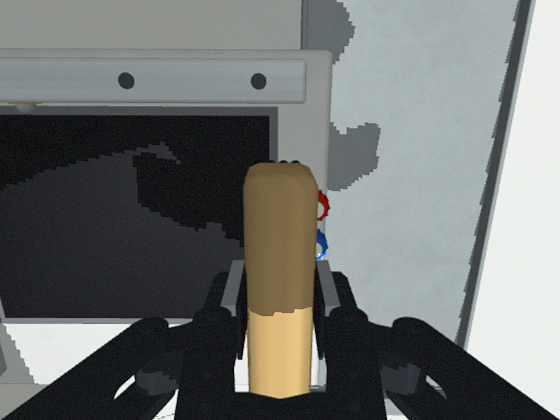

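```bash
python3 -m crank '[[[0,0.25,0,0,0,0],[0,0.25,0,0,0,0],[0,0.25,0,0,0,0],[0,0.25,0,0,0,0],[0,0.25,0,0,0,0],[0,0.25,0,0,0,0],[0,0.2,0,0,0,0],[0,0,0,0,0,0],[0,0,-1,0,0,0],[0,0,-1,0,0,0],[0,0,-1,0,0,0],[0,0,0,0,0,0]]]'; python3 - <<'E'
from h import *
go(416,-366.5,170,.035)
p=ctrl.get_image('wrist');save(p,'w7.png');q=ctrl.get_image('scene');save(q,'s7.png')
for n in('cap_blue','cap_red','cap_yellow'):
    for P in(p,q):
        for e in ctrl.search_frame(n,P)[:2]: print(n,P["shot"],round(e["conf"],2),np.round(e["extent"]),world(P,*e["extent"][:2]).round())
E
```

```text
clock: 13.67
eef_pos: [534.1, -120.0, 165.4]
tool_rot: [3.141, 0.004, 0.095]
force: [0.4, -0.3, -0.9]
width: 26.7
shift [-4.7   7.81 -0.13] turn [0.01 0.04 0.57]
cap_blue 15 0.65 [290. 143. 157. 286.] [ 569. -125.    3.]
cap_blue 15 0.31 [104.  77. 207.  30.] [608.   2.  57.]
cap_blue 16 0.28 [290. 239.  96.  68.] [ 563. -127.    2.]
cap_red 15 0.79 [254. 154.  17.  18.] [560. -97.  17.]
cap_red 16 0.23 [235. 148.   8.  21.] [628. 325.  40.]
cap_yellow 15 0.21 [280. 279.  71. 240.] [ 544. -119.  184.]
```

View pics/w7.png

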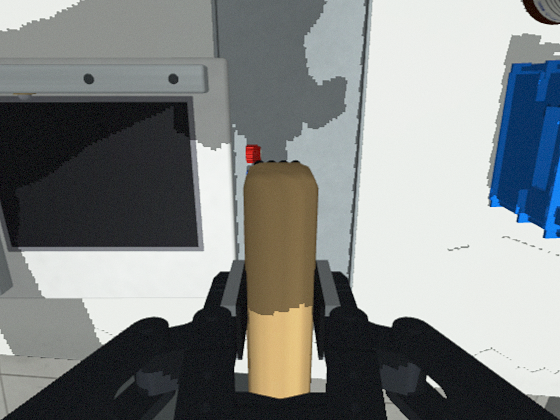

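```bash
python3 -m crank '[[[-0.5,0.8,0,0,0,0.1],[-0.5,0.8,0,0,0,0.1],[-0.5,0.8,0,0,0,0.1],[-0.5,0.8,0,0,0,0.1],[-0.5,0.8,0,0,0,0.1],[-0.5,0.8,0,0,0,0],[-0.5,0.8,0,0,0,0],[-0.5,0.8,0,0,0,0],[-0.5,0.8,0,0,0,0],[0,0.4,0,0,0,0],[0,0,0,0,0,0]]]'; python3 - <<'E'
from h import *
q=ctrl.get_image('scene')
a=q["color"][160:300,190:350,::-1]; cv2.imwrite('pics/s8.png',cv2.resize(a,None,fx=5,fy=4))
go(416,-366.5,60,.035)
E
```

```text
clock: 14.98
eef_pos: [403.7, -360.9, 153.0]
tool_rot: [-3.135, 0.024, 0.047]
force: [0.5, -1.1, -0.3]
width: 26.8
shift [0.49 0.27 3.08] turn [-0.07  0.24  0.12]
```

View pics/s8.png

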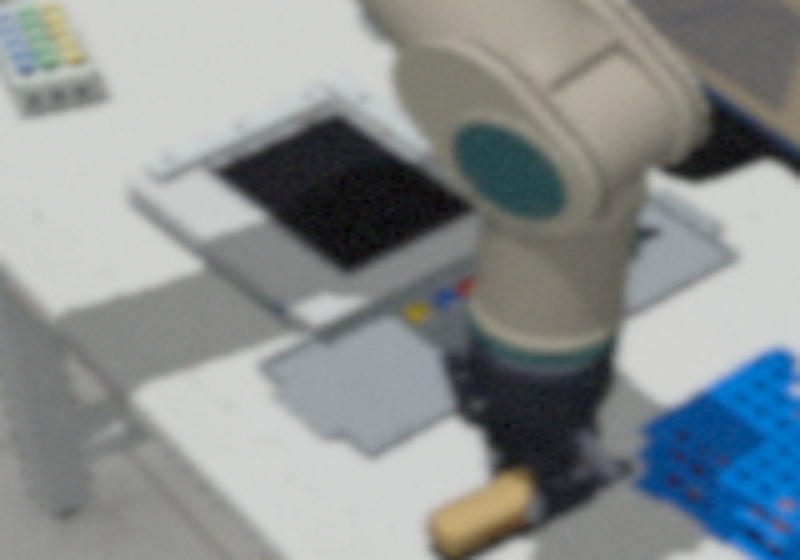

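```bash
python3 -m crank '[[[0.49,0.27,0.6,-0.07,0.24,0.12],[0,0,0.8,0,0,0],[0,0,0.8,0,0,0],[0,0,0.6,0,0,0],[0,0,0,0,0,0]]]'; python3 -c "
from h import *
go(416,-366.5,33,.035)"
```

```text
clock: 15.45
eef_pos: [423.8, -359.2, 64.4]
tool_rot: [-3.136, -0.004, 0.042]
force: [-0.0, -0.0, -0.2]
width: 26.0
shift [-0.27  0.24  1.04] turn [-0.06 -0.03  0.07]
```

```bash
python3 -m crank '[[[-0.25,0.2,0.3,-0.06,-0.03,0.07],[0,0,0.3,0,0,0],[0,0,0.25,0,0,0],[0,0,0.1,0,0,0],[0,0,0,0,0,0]]]'; python3 -c "
from h import *
go(416,-366.5,32,.035)"
```

```text
clock: 15.87
eef_pos: [418.6, -362.5, 34.3]
tool_rot: [-3.141, -0.001, 0.04]
force: [0.1, -0.1, -0.8]
width: 26.4
shift [-0.09  0.13  0.08] turn [-0.01 -0.01  0.04]
```

```bash
python3 -m crank '[[[0,0,0.07,0,0,0],[0,0,0.05,0,0,0],[0,0,0.05,0,0,0],[0,0,0,0,0,0]]]'
```

```text
clock: 16.2
eef_pos: [419.0, -363.1, 32.8]
tool_rot: [-3.141, -0.005, 0.039]
force: [0.2, 0.3, -0.7]
width: 26.7
```

```bash
python3 -m crank '[[[0,0,0.06,0,0,0],[0,0,0.06,0,0,0],[0,0,0.06,0,0,0]]]'
```

```text
clock: 16.45
eef_pos: [419.5, -363.7, 31.9]
tool_rot: [-3.141, -0.009, 0.038]
force: [-1.8, 5.4, 19.0]
width: 27.2
```

```bash
python3 -m crank '[[[0,0,-0.05,0,0,0],[0,0,0,0,0,0],[0,0,0,0,0,0],[0,0,0,0,0,0],[0,0,0,0,0,0],[0,0,0,0,0,0]]]' -1
python3 -m crank '[[[0,0,-0.4,0,0,0],[0,0,-0.6,0,0,0],[0,0,-1,0,0,0],[0,0,-1,0,0,0],[0,0,-1,0,0,0],[0,0,-1,0,0,0],[0,0,-1,0,0,0],[0,0,0,0,0,0]]]'
python3 - <<'E'
from h import *
st(); p=ctrl.get_image("wrist"); save(p,"w9.png"); W=cloud(p)
m=(abs(W[...,2]-50)<6)&(abs(W[...,0]-411)<90)&(abs(W[...,1]+366)<60)&(p["depth"]>0)
print(cv2.minAreaRect(W[m][:,:2].astype(np.float32)),m.sum(),np.median(W[m][:,2]))
E
```

```text
clock: 16.95
eef_pos: [420.4, -364.8, 34.2]
tool_rot: [3.14, -0.011, 0.038]
force: [-0.5, -0.1, -0.6]
width: 85.3
clock: 17.62
eef_pos: [415.6, -364.3, 224.1]
tool_rot: [-3.14, -0.005, 0.034]
force: [0.6, -1.2, 0.5]
width: 85.3
{'clock': 17.617, 'qpos': [0.162, 0.623, 0.819, 1.817, -0.558, 0.947, -0.31], 'eef_pos': [415.563, -364.288, 224.118], 'tool_rot': [-3.14, -0.005, 0.034], 'force': [0.577, -1.196, 0.484], 'width': 85.316}
((416.3115539550781, -361.5995178222656), (107.93623352050781, 27.931785583496094), 1.8118641376495361) 3563 49.78289857080279
```

```bash
python3 -m crank '[[[0.35,-1,0,0,0,0],[0.35,-1,0,0,0,0],[0.35,-1,0,0,0,0],[0.35,-1,0,0,0,0],[0.35,-1,0,0,0,0],[0.35,-1,0,0,0,0],[0.35,-1,0,0,0,0],[0.35,-1,0,0,0,0],[0.35,-1,0,0,0,0],[0.35,-1,0,0,0,0],[0,0,0,0,0,-1],[0,0,0,0,0,-1]]]'
python3 -m crank '[[[0,0,0,0,0,-1],[0,0,0,0,0,-1],[0,0,0,0,0,-1],[0,0,0,0,0,-1],[0,0,0,0,0,-1],[0,0,0,0,0,-1],[0,0,0,0,0,-1],[0,0,0,0,0,-1],[0,0,0,0,0,-1],[0,0,0,0,0,-1],[0,0,0,0,0,0]]]'
python3 -c "
from h import *
go(450,292.4,200,1.31)"
```

```text
clock: 18.67
eef_pos: [506.8, -43.7, 216.7]
tool_rot: [-3.135, 0.011, 0.244]
force: [-0.1, -1.5, 0.6]
width: 85.5
clock: 19.58
eef_pos: [497.5, -37.8, 208.6]
tool_rot: [-3.106, 0.003, 1.354]
force: [-0.3, 0.4, 1.0]
width: 85.6
shift [10.41 -3.91  0.4 ] turn [-0.34  0.03  0.42]
```

```bash
python3 -m crank '[[[1,-0.37,0,-0.34,0,0.4],[1,-0.37,0,0,0,0],[1,-0.37,0,0,0,0],[1,-0.37,0,0,0,0],[1,-0.37,0,0,0,0],[1,-0.37,0,0,0,0],[1,-0.37,0,0,0,0],[1,-0.37,0,0,0,0],[1,-0.37,0,0,0,0],[0.6,-0.2,0,0,0,0],[0,0,0,0,0,0]]]'
python3 - <<'E'
from h import *
p=ctrl.get_image("wrist"); save(p,"w10.png"); W=cloud(p)
m=(W[...,2]>38)&(W[...,2]<50)&(abs(W[...,0]-447)<75)&(abs(W[...,1]-292)<75)&(p["depth"]>0)
print(cv2.minAreaRect(W[m][:,:2].astype(np.float32)),m.sum()); print(ctrl.read_state()["clock"])
go(450,292.4,80,1.31)
E
```

```text
clock: 20.5
eef_pos: [467.9, 276.4, 201.2]
tool_rot: [-3.136, 0.013, 1.261]
force: [0.8, 0.5, 0.5]
width: 85.6
((450.1702575683594, 292.5248107910156), (95.87608337402344, 58.101322174072266), 74.99083709716797) 4160
20.55
shift [ 0.45 -0.72  4.04] turn [-0.06  0.13 -0.47]
```

```bash
python3 -m crank '[[[0.45,-0.72,0,-0.06,0.13,-0.47],[0,0,0.8,0,0,0],[0,0,0.8,0,0,0],[0,0,0.6,0,0,0],[0,0,0.5,0,0,0],[0,0,0,0,0,0]]]'
python3 -c "
from h import *
go(450.1,292.5,25,1.31)"
```

```text
clock: 21.05
eef_pos: [451.8, 285.5, 117.4]
tool_rot: [3.138, 0.005, 1.292]
force: [0.2, -0.5, 0.2]
width: 85.2
shift [ 0.22 -0.13  3.08] turn [ 0.03  0.05 -0.17]
```

```bash
python3 -m crank '[[[0.22,-0.13,0.4,0.03,0.05,-0.17],[0,0,0.6,0,0,0],[0,0,0.4,0,0,0],[0,0,0,0,0,0],[0,0,0,0,0,0]]]'
python3 -c "
from h import *
go(450.1,292.5,24,1.31)"
```

```text
clock: 21.47
eef_pos: [452.5, 285.0, 76.5]
tool_rot: [3.139, 0.004, 1.294]
force: [0.6, 0.0, 0.5]
width: 85.4
shift [ 0.23 -0.15  1.75] turn [ 0.02  0.04 -0.15]
```

```bash
python3 -m crank '[[[0.3,-0.2,0.1,0.02,0.04,-0.2],[0.2,0,0.5,0,0,0],[0,0,0.5,0,0,0],[0,0,0.3,0,0,0],[0,0,0,0,0,0]]]'
python3 -c "
from h import *
go(450.1,292.5,24,1.31)"
```

```text
clock: 21.88
eef_pos: [454.0, 303.9, 38.3]
tool_rot: [3.136, -0.007, 1.316]
force: [0.0, -0.0, 0.3]
width: 85.2
shift [-0.4  -0.03  0.47] turn [ 0.06 -0.07  0.05]
```

```bash
python3 -m crank '[[[-0.3,0,0.2,0.06,-0.07,0.05],[0,0,0.22,0,0,0],[0,0,0,0,0,0],[0,0,0,0,0,0]]]'
python3 -c "
from h import *
go(450.1,292.5,24,1.31)"
```

```text
clock: 22.22
eef_pos: [452.4, 294.8, 26.5]
tool_rot: [3.141, -0.001, 1.31]
force: [-0.0, 0.2, 0.1]
width: 85.2
shift [-0.09 -0.05  0.08] turn [ 0.01 -0.01 -0.  ]
```

```bash
python3 -m crank '[[[-0.05,-0.05,0.07,0,0,0],[0,0,0,0,0,0]]]'
python3 -m crank '[[[0,0,0,0,0,0],[0,0,0,0,0,0],[0,0,0,0,0,0],[0,0,0,0,0,0],[0,0,0,0,0,0],[0,0,0,0,0,0]]]' 1
python3 -m crank '[[[0,0,-0.5,0,0,0],[0,0,-1,0,0,0],[0,0,-1,0,0,0],[0,0,-1,0,0,0],[0,0,0,0,0,0],[0,0,0,0,0,0]]]'
python3 - <<'E'
from h import *
s=st(); p=ctrl.get_image("wrist"); save(p,"w11.png"); W=cloud(p); s=st(); t=s["eef_pos"]
for z0,z1 in((-8,6),):
  pass
R=Ro.from_euler("xyz",s["tool_rot"]).as_matrix(); L=(W-t)@R
m=(abs(L[...,1])<27)&(L[...,0]>8)&(L[...,0]<60)&(abs(L[...,2])<60)&(p["depth"]>0)
h,e=np.histogram(L[m][:,2],bins=np.arange(-60,30,3)); print(list(zip(e.astype(int),h)))
print(np.percentile(L[m][:,0],[50,90,99]))
E
```

```text
clock: 22.38
eef_pos: [450.8, 293.6, 24.7]
tool_rot: [3.14, -0.002, 1.31]
force: [-1.6, 0.3, -0.1]
width: 85.3
clock: 22.88
eef_pos: [450.7, 293.9, 25.5]
tool_rot: [3.14, -0.002, 1.31]
force: [0.1, -0.0, -0.4]
width: 56.4
clock: 23.38
eef_pos: [448.2, 292.5, 131.7]
tool_rot: [-3.138, 0.004, 1.31]
force: [-0.9, 0.6, -2.7]
width: 56.8
{'clock': 23.383, 'qpos': [-0.923, 0.651, 0.451, 1.938, -0.447, 0.658, -0.453], 'eef_pos': [448.209, 292.479, 131.72], 'tool_rot': [-3.138, 0.004, 1.31], 'force': [-0.936, 0.642, -2.712], 'width': 56.776}
{'clock': 23.433, 'qpos': [-0.923, 0.651, 0.451, 1.937, -0.447, 0.657, -0.453], 'eef_pos': [448.674, 292.619, 131.714], 'tool_rot': [-3.138, 0.003, 1.309], 'force': [0.74, 0.111, -1.675], 'width': 56.764}
[(np.int64(-60), np.int64(70)), (np.int64(-57), np.int64(13)), (np.int64(-54), np.int64(0)), (np.int64(-51), np.int64(0)), (np.int64(-48), np.int64(0)), (np.int64(-45), np.int64(0)), (np.int64(-42), np.int64(0)), (np.int64(-39), np.int64(0)), (np.int64(-36), np.int64(277)), (np.int64(-33), np.int64(6532)), (np.int64(-30), np.int64(785)), (np.int64(-27), np.int64(750)), (np.int64(-24), np.int64(536)), (np.int64(-21), np.int64(6506)), (np.int64(-18), np.int64(495)), (np.int64(-15), np.int64(297)), (np.int64(-12), np.int64(290)), (np.int64(-9), np.int64(267)), (np.int64(-6), np.int64(333)), (np.int64(-3), np.int64(238)), (np.int64(0), np.int64(223)), (np.int64(3), np.int64(214)), (np.int64(6), np.int64(188)), (np.int64(9), np.int64(190)), (np.int64(12), np.int64(115)), (np.int64(15), np.int64(257)), (np.int64(18), np.int64(159)), (np.int64(21), np.int64(93)), (np.int64(24), np.int64(0))]
[34.94077646 46.19296287 46.61797086]
```

View pics/w11.png

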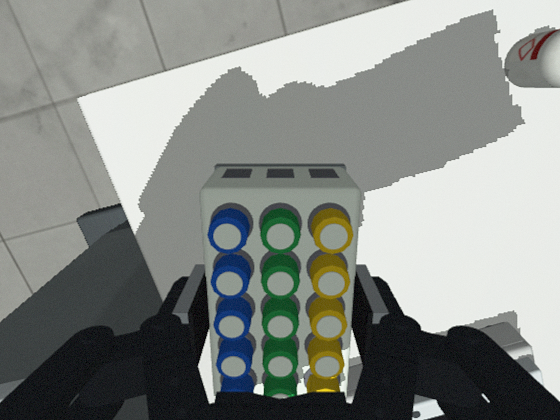

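```bash
cat >> h.py <<'E'
def rgo(x,y,z):
    v=np.load("rd.npy"); c,s=np.cos(v[2]),np.sin(v[2]); y+=1.6
    t=ctrl.read_state(); d=np.array(t["eef_pos"][:2])-v[:2]; print("rack now in reader",(c*d[0]+s*d[1]).round(1),(-s*d[0]+c*d[1]-1.6).round(1),"z",t["eef_pos"][2].round(1)-25,"yaw err",round(t["tool_rot"][2]-v[2]-np.pi/2,4),"F reader",(c*t["force"][0]+s*t["force"][1]).round(1),(-s*t["force"][0]+c*t["force"][1]).round(1),np.round(t["force"][2],1))
    go(v[0]+c*x-s*y,v[1]+s*x+c*y,z+25,v[2]+np.pi/2)
E
python3 -c "
from h import *
rgo(25,14,90)"
```

```text
rack now in reader -46.1 276.0 z 106.69999999999999 yaw err -0.3645 F reader 0.7 0.0 -1.7
shift [-7.31  5.33  0.56] turn [-0.04  0.02 -3.48]
```

```bash
python3 -m crank '[[[-0.8,0.59,0,0,0,0],[-0.8,0.59,0,0,0,0],[-0.8,0.59,0,0,0,0],[-0.8,0.59,0,0,0,0],[-0.8,0.59,0,0,0,0],[-0.8,0.59,0,0,0,0],[-0.8,0.59,0,0,0,0],[-0.8,0.59,0,0,0,0],[0,0,0,0,0,-0.8],[0,0,0,0,0,-0.8],[0,0,0,0,0,-0.8],[0,0,0,0,0,-0.8]]]'; python3 -c "
from h import *
rgo(25,14,70)"
```

```text
clock: 24.43
eef_pos: [530.0, 59.9, 112.0]
tool_rot: [-3.109, 0.007, 1.662]
force: [-0.0, 0.2, -2.3]
width: 56.5
rack now in reader 10.9 36.1 z 87.0 yaw err -0.0122 F reader -0.0 0.2 -2.3
shift [-0.73  0.5   0.56] turn [-0.31  0.06 -0.12]
```

```bash
python3 -m crank '[[[-0.7,0.4,0,-0.31,0.06,-0.12],[0,0,0.3,0,0,0],[0,0,0,0,0,0],[0,0,0,0,0,0]]]'; python3 -c "
from h import *
rgo(25,14,50)"
```

```text
clock: 24.77
eef_pos: [540.9, 38.4, 96.5]
tool_rot: [-3.134, -0.001, 1.676]
force: [0.5, -0.2, -2.1]
width: 56.9
rack now in reader 19.4 13.6 z 71.5 yaw err 0.0023 F reader 0.5 -0.2 -2.1
shift [0.01 0.19 0.72] turn [-0.08 -0.01  0.02]
```

```bash
python3 -m crank '[[[0,0.1,0.35,-0.08,0,0.02],[0,0,0.3,0,0,0],[0,0,0,0,0,0],[0,0,0,0,0,0]]]'; python3 -c "
from h import *
rgo(25,14,41)"
```

```text
clock: 25.1
eef_pos: [541.8, 39.4, 74.2]
tool_rot: [-3.137, -0.001, 1.673]
force: [0.6, 0.3, -2.3]
width: 56.7
rack now in reader 20.5 14.5 z 49.2 yaw err -0.0004 F reader 0.6 0.3 -2.3
shift [-0.02  0.15  0.27] turn [-0.04 -0.01 -0.  ]
```

```bash
python3 -m crank '[[[0,0,0.12,-0.04,0,0],[0,0,0.12,0,0,0],[0,0,0.05,0,0,0],[0,0,0,0,0,0]]]'; python3 -c "
from h import *
rgo(25,14,40)"
```

```text
clock: 25.43
eef_pos: [542.0, 40.3, 65.6]
tool_rot: [3.141, -0.002, 1.675]
force: [1.0, 0.1, -2.6]
width: 56.7
rack now in reader 20.8 15.4 z 40.599999999999994 yaw err 0.0009 F reader 1.0 0.0 -2.6
shift [-0.05  0.14  0.02] turn [ 0.01 -0.02  0.01]
```

```bash
python3 -m crank '[[[0,0,0.04,0,0,0],[0,0,0.04,0,0,0],[0,0,0.03,0,0,0]]]'; python3 -c "
from h import *
rgo(36,22,40)"
```

```text
clock: 25.68
eef_pos: [542.0, 40.3, 65.5]
tool_rot: [3.14, -0.003, 1.675]
force: [-1.3, -0.3, 2.0]
width: 56.2
rack now in reader 20.8 15.5 z 40.5 yaw err 0.0007 F reader -1.3 -0.1 2.0
shift [0.22 0.51 0.02] turn [ 0.02 -0.03  0.01]
```

```bash
python3 -m crank '[[[0.08,0.15,0,0,0,0],[0.08,0.15,0.01,0,0,0],[0.08,0.15,0,0,0,0],[0.05,0.07,0,0,0,0],[0,0,0,0,0,0]]]'; python3 -c "
from h import *
rgo(43,32,40)"
```

```text
clock: 26.1
eef_pos: [559.2, 52.2, 65.6]
tool_rot: [3.138, -0.003, 1.675]
force: [-1.5, -0.2, 2.2]
width: 56.5
rack now in reader 39.1 25.5 z 40.599999999999994 yaw err 0.0011 F reader -1.5 -0.0 2.2
shift [0.22 0.13 0.02] turn [ 0.04 -0.03  0.01]
```

```bash
python3 -m crank '[[[0.08,0.06,0,0.03,-0.03,0],[0.1,0.08,0,0,0,0],[0.1,0.1,0,0,0,0],[0.1,0.1,0,0,0,0]]]'; python3 -c "
from h import *
rgo(43,32,40)"
```

```text
clock: 26.43
eef_pos: [562.1, 56.2, 66.0]
tool_rot: [-3.128, 0.009, 1.67]
force: [-5.3, -6.6, 6.9]
width: 56.6
rack now in reader 42.4 29.2 z 41.0 yaw err -0.0041 F reader -6.0 -6.0 6.9
shift [0.09 0.02 0.03] turn [-0.13  0.08 -0.04]
```

```bash
python3 -m crank '[[[0.15,0.1,0.01,-0.13,0.08,-0.04],[0.18,0.12,0.02,0,0,0],[0.2,0.15,0.02,0,0,0]]]'; python3 -c "
from h import *
rgo(43,32,40)"
```

```text
clock: 26.68
eef_pos: [563.7, 58.9, 65.9]
tool_rot: [-3.124, 0.014, 1.666]
force: [-12.7, -15.0, 19.6]
width: 56.4
rack now in reader 44.3 31.7 z 40.900000000000006 yaw err -0.0083 F reader -14.2 -13.6 19.6
shift [ 0.01 -0.04  0.03] turn [-0.17  0.14 -0.08]
```

```bash
python3 -m crank '[[[0.18,0.13,-0.02,-0.25,0.2,-0.12],[0.18,0.13,-0.02,-0.2,0.15,-0.1],[0.18,0.13,0,-0.2,0.15,-0.1]]]'; python3 -c "
from h import *
rgo(43,32,40)"
```

```text
clock: 26.93
eef_pos: [562.5, 58.9, 66.0]
tool_rot: [3.114, -0.022, 1.684]
force: [-7.2, -10.2, 20.6]
width: 56.6
rack now in reader 43.1 31.8 z 41.0 yaw err 0.0104 F reader -8.2 -9.4 20.6
shift [ 0.01 -0.    0.03] turn [ 0.26 -0.21  0.1 ]
```

```bash
python3 -m crank '[[[0.18,0.14,-0.03,0.12,-0.1,0.05],[0.2,0.16,-0.03,0,0,0]]]'; python3 -c "
from h import *
rgo(43,32,40)"
```

```text
clock: 27.1
eef_pos: [563.1, 59.2, 67.4]
tool_rot: [3.141, -0.002, 1.667]
force: [-4.4, -11.0, -4.2]
width: 56.3
rack now in reader 43.7 32.0 z 42.400000000000006 yaw err -0.0066 F reader -5.5 -10.5 -4.2
shift [-0.   -0.02  0.08] turn [ 0.   -0.02 -0.06]
```

```bash
python3 -m crank '[[[0.18,0.16,0.05,-0.02,0.01,-0.08],[0.2,0.2,0.02,-0.04,0.02,-0.05]]]'; python3 -c "
from h import *
rgo(43,32,40)"
```

```text
clock: 27.27
eef_pos: [563.7, 58.9, 65.7]
tool_rot: [-3.128, 0.006, 1.67]
force: [-17.4, -13.6, 31.7]
width: 56.4
rack now in reader 44.3 31.7 z 40.7 yaw err -0.0038 F reader -18.7 -11.8 31.7
shift [ 0.01 -0.04  0.03] turn [-0.13  0.06 -0.04]
```

```bash
python3 -m crank '[[[0.22,0.17,-0.02,-0.06,0.04,-0.04],[0.24,0.17,0,-0.04,0.02,-0.03]]]'; python3 -c "
from h import *
rgo(43,32,40)
p=ctrl.get_image('wrist');save(p,'w12.png');rgo(43,32,40)
p=ctrl.get_image('wrist');rgo(43,32,40)
W=cloud(p);v=np.load('rd.npy');c,s=np.cos(v[2]),np.sin(v[2]);d=W[...,:2]-v[:2]
X=c*d[...,0]+s*d[...,1];Y=-s*d[...,0]+c*d[...,1];Z=W[...,2]
for n,a in(('x+',X),('y+',Y)):
  for z0,z1 in((75,83),(83,88)):
    m=(Z>z0)&(Z<z1)&(X>0)&(X<85)&(Y>10)&(Y<100)
    print(n,z0,m.sum(),np.percentile(a[m],[1,50,97,99.5]).round(1))
m=(Z>80)&(Z<90)&(X>15)&(X<71)&(Y>20)&(Y<79)
A=np.c_[X[m],Y[m],np.ones(m.sum())];k=(Z[m]<87);print('top plane slopes',np.linalg.lstsq(A[k],Z[m][k],rcond=None)[0].round(4),np.median(Z[m][k]))
"
```

```text
clock: 27.43
eef_pos: [563.7, 59.1, 66.5]
tool_rot: [-3.12, 0.014, 1.667]
force: [-9.8, -15.8, 10.6]
width: 56.3
rack now in reader 44.3 31.9 z 41.5 yaw err -0.0069 F reader -11.3 -14.7 10.6
shift [ 0.01 -0.04  0.05] turn [-0.21  0.13 -0.07]
rack now in reader 44.3 31.9 z 41.5 yaw err -0.0064 F reader -11.7 -13.8 11.9
shift [ 0.   -0.04  0.05] turn [-0.21  0.14 -0.06]
rack now in reader 44.3 31.8 z 41.5 yaw err -0.0064 F reader -12.0 -13.3 10.5
shift [ 0.01 -0.04  0.05] turn [-0.21  0.14 -0.06]
x+ 75 1277 [ 5.1 46.8 83.1 84.7]
x+ 83 11313 [11.8 45.4 73.2 80. ]
y+ 75 1277 [40.1 79.7 80.2 80.3]
y+ 83 11313 [11.6 56.5 79.4 80. ]
top plane slopes [-1.42000e-02 -1.19000e-02  8.72099e+01] 85.96015391381445
```

View pics/w12.png

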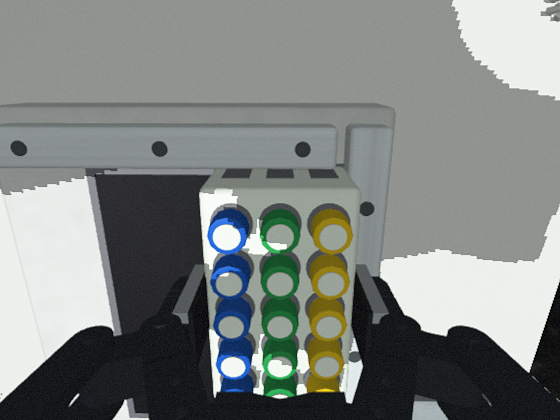

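```bash
python3 -m crank '[[[0.25,0.2,0,-0.26,0.18,-0.09]]]'; python3 -c "
from h import *
rgo(43,32,40)
p=ctrl.get_image('wrist');rgo(43,32,40)"
```

```text
clock: 27.62
eef_pos: [563.5, 59.1, 66.0]
tool_rot: [-3.135, 0.003, 1.672]
force: [-12.9, -17.0, 9.7]
width: 56.4
rack now in reader 44.1 31.9 z 41.0 yaw err -0.0021 F reader -14.5 -15.5 9.7
shift [ 0.   -0.04  0.03] turn [-0.06  0.03 -0.02]
rack now in reader 44.0 31.9 z 40.900000000000006 yaw err -0.0032 F reader -12.6 -13.2 8.1
shift [ 0.   -0.03  0.03] turn [-0.05  0.02 -0.03]
```

```bash
python3 -m crank '[[[0.29,0.25,0.01,-0.15,0.1,-0.06]]]'; python3 -c "
from h import *
rgo(43,32,40)
for i in range(6): p=ctrl.get_image('wrist')
rgo(43,32,40)
W=cloud(p);v=np.load('rd.npy');c,s=np.cos(v[2]),np.sin(v[2]);d=W[...,:2]-v[:2]
X=c*d[...,0]+s*d[...,1];Y=-s*d[...,0]+c*d[...,1];Z=W[...,2]
m=(Z>82)&(Z<87.5)&(X>15)&(X<71)&(Y>20)&(Y<79)
print('top plane',np.linalg.lstsq(np.c_[X[m],Y[m],np.ones(m.sum())],Z[m],rcond=None)[0].round(4),np.median(Z[m]))
m=(Z>62)&(Z<84)&(X>20)&(X<66)&(Y>70)&(Y<90);print('end face y',np.percentile(Y[m],[10,50,90]).round(1))
q=ctrl.get_image('scene');W=cloud(q)
m=(abs(W[...,2]-50)<6)&(abs(W[...,0]-411)<90)&(abs(W[...,1]+366)<60)
print(cv2.minAreaRect(W[m][:,:2].astype(np.float32)))
cv2.imwrite('pics/s13.png',cv2.resize(q['color'][150:330,180:380,::-1],None,fx=4,fy=3.3))
"
```

```text
clock: 27.75
eef_pos: [563.5, 59.0, 65.6]
tool_rot: [-3.139, -0.001, 1.67]
force: [-16.9, -20.0, 24.2]
width: 56.4
rack now in reader 44.1 31.8 z 40.599999999999994 yaw err -0.0038 F reader -18.9 -18.1 24.2
shift [ 0.01 -0.04  0.02] turn [-0.02 -0.01 -0.04]
rack now in reader 44.0 31.8 z 40.599999999999994 yaw err -0.004 F reader -16.3 -16.8 14.9
shift [ 0.01 -0.03  0.02] turn [-0.02 -0.   -0.04]
top plane [-5.00000e-04 -6.20000e-03  8.57446e+01] 85.37530211894679
end face y [79.2 79.6 80. ]
((413.3302001953125, -363.7449035644531), (108.08618927001953, 29.750917434692383), 2.2055599689483643)
```

View pics/s13.png

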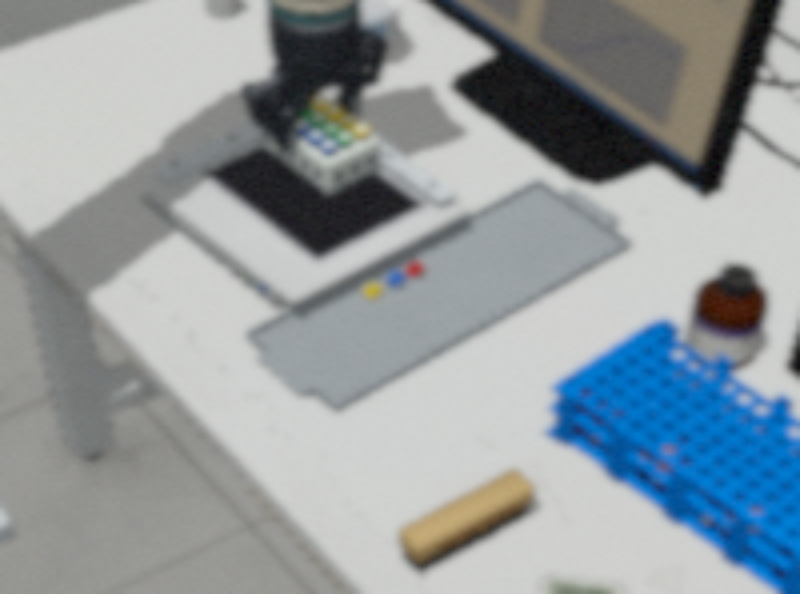

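```bash
python3 -c "
from h import *
print(ctrl.finish_job())"
```

```text
the job is handed in; nothing more can be done
None
```

I swept the three caps into the tray with the brush, put the brush back, and seated the rack in the reader's corner. I handed the job in with the rack still gripped and pressed, at about 28 s of the 70 s.

**Caps:** The last overview picture shows the yellow, blue and red caps lying in the tray and the glass clear.

**Brush:** It stands upright about 5 mm from where it started (wood top at z ≈ 50 mm). Setting it down gave one 19 N contact.

**Rack:**
- **Push:** The reaction was steady at about 16 N from the back fence and 17 N from the side fence, above the roughly 12 N each needed to seat it. The downward force was about 15 N.
- **Level and square:** The last fit put the rack's top within 0.006 rad of level, at z ≈ 85 mm. Its yaw was about 0.004 rad off the reader's.
- **Position:** The end face measured at 79.6 mm, against the side fence at 80 mm. The estimated rack centre was (44.0, 31.8) mm against the seat at (43, 32) mm. The 1 mm difference in x is about what the calibration error and finger give would explain.

**Not checked directly:** I could not see the pins, so that they are in is inferred from the rack's position and the forces. While seating it, the rack tilted by up to about 0.03 rad and the downward force reached 32 N. I levelled it before the final push.

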